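# Fit the reamer cone to the juicer and press it to run

### The arm

A 6-joint arm with a two-finger parallel gripper is mounted at the origin on a cart in front of the work surface, level with it; the furniture and walls round the work are solid. World frame = base frame: x ahead of the robot, y to its left, z up, the work surface at z = 0. Lengths are in m, angles in degrees, forces in N, time in s.
With the tool pointing down it reaches from about 0.4 to 0.825 m from the base axis. Payload 7 kg.
Tool frame: the origin (TCP) lies at the very end of the fingers, on their centre line; the grasp point (between the pads) lies 19 mm behind it (ctrl.hold_point_z is the distance from the TCP to the grasp point, in m); z points along the fingers, y is the line along which they close (so a half turn about z gives the same grasp; the last joint's range is limited). The gripper opens to 88 mm and grips with 3 to 60 N. Pads are 19 mm wide; open, the fingers measure 130 mm over their backs; the gripper's body (78 mm by 193 mm) begins 47 mm behind the grasp point.
Start: joints at [88.871, 20.546, 0.682, 0, -70.136, -16.507], TCP at [0.205, 0.643, 0.227] pointing down, gripper open.
Joint ranges: [-176.03, 176.03], [-82.01, 121.73], [-58.28, 71.71], [-173.87, 95.51], [-174.79, -0.11], [-173.66, 173.66]. Speed limits (degrees/s): [136.94, 136.94, 172.46, 180, 180, 180].

### API

Orientations are given as [roll, pitch, yaw] about the fixed x, y, z axes, in that order (R = Rz(yaw) Ry(pitch) Rx(roll)).
In Python, from plant import sensors, viewer, workorder, ctrl gives the robot as it stands.
- The arm moves only by the shell command python3 -m pendant 'ROWS'. ROWS is JSON, a list of rows, each a list of 3 entries, a list of its own where there are three numbers: the opening, from -1 (shut) to 1 (fully open), so that 0 is half open, then the shift along the tool's x, y, z in m, then the turn, a rotation vector about the tool's x, y, z in degrees. A call has 1 to 10 rows; each row is the pose to reach, as a shift and turn from the pose commanded when the call began, along the tool's axes at that moment; what a row does not reach only later rows make up. A row lasts 1/12 s, in which the tool goes at most 41.7 mm and 7.16 degrees, less where a joint would pass 70% of its speed; a pose out of reach is approached as far as the arm can. A call with a gripper value outside its range is refused whole. The fingers move at their own pace and stop on an object; the grip force is fixed at half the most. Time passes only in rows, so rows that repeat a pose let the fingers close. It gives the time, the measured TCP pose, the force, the opening and the grip force at its end, in the units of the state.
- sensors.get_obs(): the state, without advancing time (a new reading comes with each control period).
- viewer.snapshot(name): name is "scene" or "top"; returns the picture (480x640x3 uint8, red, green, blue); there is no depth.
- viewer.camera_params(name): a dict with "fx", "fy", "cx", "cy" (pixels), "extrinsics" (4x4, takes a point from world to camera coordinates). Camera axes: x right, y up, looking along -z (the intrinsics and any distortion apply to the point x, -y, -z); pixel columns grow to the right and rows downward; lengths in m; the calibration is good to about 2 mm. A picture is of the moment at which its call begins. camera_params takes no time and is no camera call.
- workorder.close_job(): hands the job in; it is judged then, once.
The state is a dict: "clock": time; "joint_pos": joint angles; "qvel": joint speeds; "tau": joint torques, N m; "tool_pos": TCP position; "orientation": TCP orientation; "force": force on the tool from outside, world axes, zero at the start; "moment": the same for the moment, N m; "opening": finger opening in m; "gripper_force": force on a finger pad.
Only numpy, scipy, OpenCV 4.12 (cv2) and the standard library are available. Lean on these libraries where they do the work, as an engineer would, in place of code of your own. Each camera call takes 0.05 s, during which the arm holds its last target. There are 200 camera calls.

### The job

Get the cordless citrus juicer going: lift its smoked dust cover straight off by the black knob and stand it, right way up, on the worktop beside the juicer. Then take the washed cream reamer cone by its ribbed body, put it over the dark drive spindle in the middle of the juicer and turn it until its socket meshes with the spindle's fins and it slides fully home, without forcing it. The juicer runs only while the cone is held down: press the cone down against the spring to the bottom of its travel and finish while still holding it pressed there, leaving everything else where it stands.

Things in the scene. Friction and masses are not known exactly. Their poses are not given: they have to be found in the camera images.
- juicer: Fixed cordless citrus juicer: round white motor base 166 mm across, 66 mm high; on it a smoked bowl, open rim 158 mm across (outside) at 130 mm height, with a white slotted strainer inside at 106 mm. Origin: centre of its underside, on the worktop; z up. Its white handle loop stands out to 120 mm from the axis on the +y side, at 72 to 128 mm height.
- spindle: Drive spindle on the juicer's axis. Origin: top of its round shoulder (26 mm across), where the seated cone's underside rests, 118 mm above the worktop when up. Dark cross of fins along its x and y: bars 24 mm long, 5 mm thick, 20 mm high, flat-topped; a pilot cone in the middle, 10 mm to 5 mm across, ends at 31 mm. Moves down with joint press; the motor holds it against turning (0.8 N m).
- press (a joint): How far the spindle is pressed down, in m: 0 up (rest), 0.008 at the bottom stop. A spring pushes it up with 4.8 N at 0 and 11.2 N at the stop.
- cover: Loose dust cover, 0.15 kg, smoked dome 163 mm across. Origin: centre of its lowest edge, a locating ring 140 mm across that drops 6 mm inside the bowl's rim; z up. Dome top at 40 mm; black knob 28 mm across from 40 to 70 mm, widest at 52 to 66. On the juicer the origin is 124 mm above the worktop. Worktop free for it: 190 mm to the juicer's right (-y), 450 mm ahead of the robot's base.
- cone: Loose cream reamer cone, 0.06 kg, standing upright on the worktop. Origin: centre of its flat underside; z up to its rounded tip at 59 mm. Skirt 62 mm across, 5 mm high; nearly straight ribbed body from 7 to 37 mm height, eight ribs 45 degrees apart, the first along +x: 49 mm across opposite ribs, 45 mm gripped half-way between ribs (each finger pad on two ribs).
- cone_socket (a point): Mouth of the socket in the cone's underside (same point and axes as the cone): a cross of slots along x and y, 8 mm wide, 28 mm or more long, 34 mm deep. It takes the fins in any of four positions a quarter turn apart, with 1.5 mm play (0.12 rad). The pilot enters at any angle for 11 mm and centres it; then the underside rides on the fins' tops until slots and fins line up.
- shaker: Bystander: glass salt shaker with a grey cap, 44 mm across, 90 mm high, standing near the cone; origin at the centre of its underside. Leave it alone.
- glass_a: Bystander: drinking glass, 75 mm across, 91 mm high, on a cork mat at the back; origin at the centre of its underside. Leave it alone.
- glass_b: Bystander: drinking glass, 75 mm across, 89 mm high, on a cork mat at the back; origin at the centre of its underside. Leave it alone.
- tin: Bystander: blue tin 64 x 90 x 62 mm at the back; origin at the centre of its underside. Leave it alone.
- jar: Bystander: glass jar with a yellow lid, 59 mm across, 105 mm high, at the back, right of the tin; origin at the centre of its underside. Leave it alone.
- scraper: Bystander: green scraper with a red grip, 170 x 32 x 13 mm, lying at the right; origin at the centre of its underside. Leave it alone.
- wall_cabinet: The wall cabinet over the back of the worktop: a fixed obstacle for a tall wrist or forearm. Origin: centre of its underside, 438 mm above the worktop; its front is 165 mm nearer the robot than the origin, its two door handles a further 30 mm; it reaches 400 mm to either side.
Things that resemble listed ones, but are neither listed nor needed, are in the scene too. What is shaped like the cone but yellow is not meant.

How it is judged:
By the outcome, as a careful person would: the job done as asked, in the order asked, and still so for the second after the job is handed in, while the arm keeps its last pose, push and grip.
It also fails if it takes over 59 s, if anything falls off the work surface, if the arm or the gripper's body presses on something with over 40 N, if the wrist force passes 120 N, or if a joint passes its speed limit or range.

## Working session

There is one attempt and no reset: what is moved stays moved. The work goes in short steps, Python scripts to look and compute and a shell command to move; the robot and the scene stay as the last step left them, time stands still between calls to the robot, and variables do not carry over. Pictures are saved under pics/ and viewed, at most 10 in all, crops included, and the job is handed in when it is done.

```bash
mkdir -p pics; ls; cat > h.py <<'E'
import numpy as np, cv2
from plant import sensors, viewer, workorder, ctrl
def snap(n,f):
    im=viewer.snapshot(n); cv2.imwrite('pics/'+f,im[:,:,::-1].copy()); return im
def ray(n,u,v):
    p=viewer.camera_params(n); E=np.array(p['extrinsics']); R=E[:3,:3]
    d=R.T@np.array([(u-p['cx'])/p['fx'],-(v-p['cy'])/p['fy'],-1]); return -R.T@E[:3,3],d
def atz(n,u,v,z):
    o,d=ray(n,u,v); return o+d*(z-o[2])/d[2]
def proj(n,P):
    p=viewer.camera_params(n); E=np.array(p['extrinsics']); c=E[:3,:3]@np.array(P)+E[:3,3]
    return np.array([p['cx']+p['fx']*c[0]/-c[2],p['cy']+p['fy']*-c[1]/-c[2]])
E
python3 - <<'E'
from h import *
snap('scene','s1.png');snap('top','t1.png')
for n in('scene','top'):print(viewer.camera_params(n))
print(sensors.get_obs(),ctrl.hold_point_z)
E
```

```text
pics
{'fx': 564.5788941106416, 'fy': 564.5788941106416, 'cx': 327.0358966352952, 'cy': 234.48376858497392, 'extrinsics': array([[ 0.90185832, -0.43147863,  0.02185771, -0.57973955],
       [ 0.19077015,  0.44311239,  0.87593274, -0.27830257],
       [-0.38763168, -0.78579743,  0.48193784, -1.35031343],
       [ 0.        ,  0.        ,  0.        ,  1.        ]])}
{'fx': 584.4630372904439, 'fy': 584.4630372904439, 'cx': 314.93707481668685, 'cy': 239.174448340245, 'extrinsics': array([[-0.04302659, -0.9990726 , -0.00162847, -0.10292705],
       [ 0.97865961, -0.04247518,  0.2010503 , -0.62749758],
       [-0.20093302,  0.00705679,  0.97957957, -1.56494547],
       [ 0.        ,  0.        ,  0.        ,  1.        ]])}
{'clock': 0.1, 'joint_pos': array([ 8.88708556e+01,  2.05877618e+01,  6.39837760e-01, -1.83490280e-02,
       -7.01360689e+01, -1.65076867e+01]), 'qvel': array([-0.01387956, -0.00802348,  0.03541433,  0.05257457, -0.01339032,
        0.0130125 ]), 'tau': array([-2.15105305e-03, -5.84164310e+01,  2.93752384e+01,  7.01549828e+00,
        1.01584475e-02, -5.17426622e-05]), 'tool_pos': array([0.20439392, 0.64285498, 0.22571578]), 'orientation': array([ 1.79914567e+02, -7.32915685e-03, -1.76430730e+01]), 'force': array([ 0.13953524, -0.04313227, -0.24543931]), 'moment': array([-0.02887494,  0.05931517,  0.00820102]), 'gripper_force': 0.0, 'opening': 0.08739398289698999} 0.0188
```

View pics/s1.png

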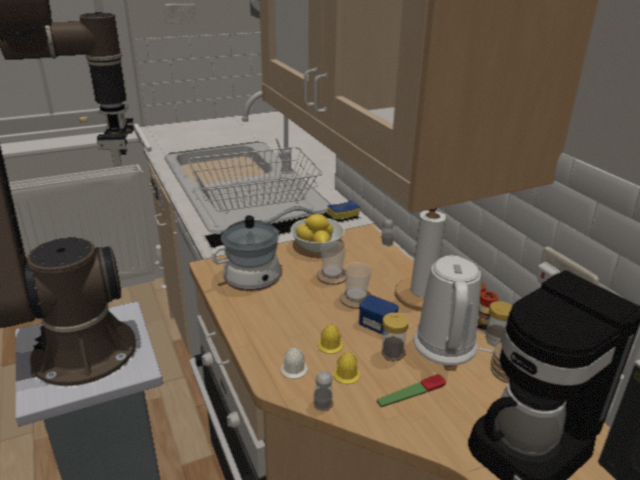

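View pics/t1.png

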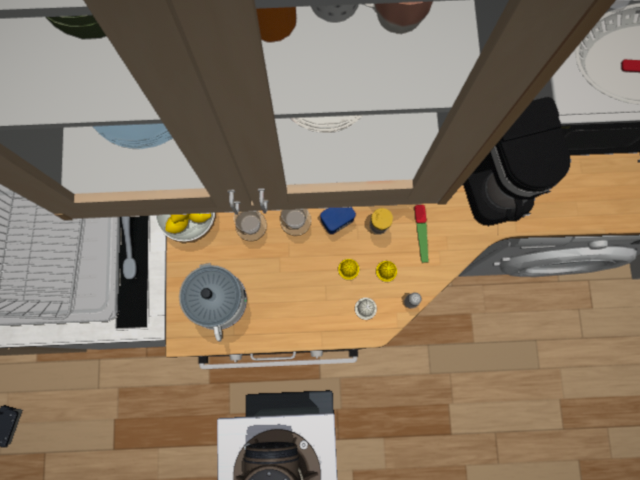

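The scene shows the juicer at about (250,250) with its knob at (249,220), the white cone at (294,362), and the shaker at (323,390). From the top the knob is at (207,294), the cone at (366,308) and the shaker at (413,299); the handle points toward the robot at (218,332). Next I'll zoom in for accuracy.

```bash
python3 - <<'E'
from h import *
s=cv2.imread('pics/s1.png');t=cv2.imread('pics/t1.png')
c=lambda im,u,v,w,h,k:cv2.resize(im[v:v+h,u:u+w],None,fx=k,fy=k,interpolation=cv2.INTER_CUBIC)
a=np.hstack([c(t,165,255,100,75,4),c(t,341,285,50,37,8)[:300]if 0 else cv2.resize(c(t,341,288,48,36,8),(400,300))])
b=np.hstack([c(s,205,205,100,75,4),cv2.resize(c(s,270,340,48,36,8),(400,300))])
cv2.imwrite('pics/m1.png',np.vstack([a,b]))
k=atz('top',207,294,.124+.07);print('knob',k, 'scene px',proj('scene',k))
c=atz('top',366,308,.03);print('cone',c,proj('scene',c))
E
```

```text
knob [0.46706241 0.14785116 0.194     ] scene px [247.81207647 217.68328316]
cone [ 0.42823641 -0.26348341  0.03      ] [292.507438   359.66117472]
```

View pics/m1.png

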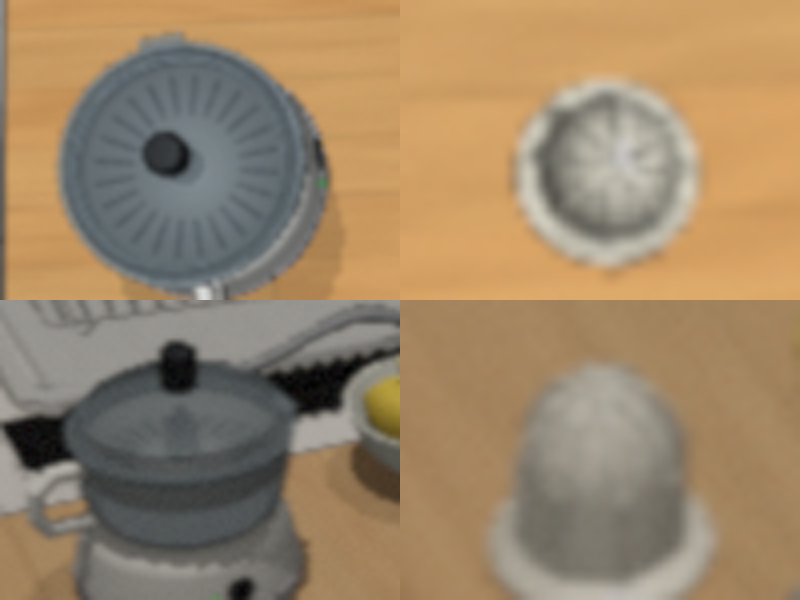

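The crops give the knob top at top px (206.2,293.2) and scene px (249.5,218), and the cone skirt centre at top px (365.9,308.7). I'll work out the positions from these.

```bash
cat >> h.py <<'E'
from scipy.spatial.transform import Rotation as Rn
def tri(a,b):
    (o,d),(p,e)=ray('top',*a),ray('scene',*b)
    d=d/np.linalg.norm(d);e=e/np.linalg.norm(e)
    s=np.linalg.lstsq(np.stack([d,-e],1),p-o,rcond=None)[0]; return (o+s[0]*d+p+s[1]*e)/2,np.linalg.norm(o+s[0]*d-p-s[1]*e)
def go(x,y,z,yaw):
    s=sensors.get_obs(); R=Rn.from_euler('xyz',s['orientation'],degrees=True)
    T=Rn.from_euler('xyz',[180,0,yaw],degrees=True)
    print('shift',R.inv().apply(np.array([x,y,z])-s['tool_pos']).round(4),'turn',(R.inv()*T).as_rotvec(degrees=True).round(2))
E
python3 - <<'E'
from h import *
k=atz('top',206.2,293.2,.124+.068);print('knob',k,tri((206.2,293.2),(249.5,218.5)))
print('cover rim',atz('top',165+180/4,255+165/4,.13))
c=atz('top',365.85,308.65,.004);print('cone',c,proj('scene',c))
for n,u,v,z in(('shaker',413,299,.08),('ga',250,228,.09),('gb',295,222,.09),('handle',218,332,.1),('cabh',262,205,.45),('yel',348,268,.05),('yel2',387,270,.05)):print(n,atz('top',u,v,z).round(3))
go(k[0],k[1],.227,-90)
E
```

```text
knob [0.46940075 0.15021378 0.192     ] (array([0.4710833 , 0.15035247, 0.18928947]), np.float64(0.0028076538055637076))
cover rim [0.46832404 0.15166787 0.13      ]
cone [ 0.42855272 -0.26526494  0.004     ] [293.01487159 368.74255998]
shaker [ 0.443 -0.387  0.08 ]
ga [0.656 0.047 0.09 ]
gb [ 0.668 -0.077  0.09 ]
handle [0.376 0.137 0.1  ]
cabh [ 0.623 -0.017  0.45 ]
yel [ 0.539 -0.218  0.05 ]
yel2 [ 0.529 -0.326  0.05 ]
shift [ 0.4019  0.3892 -0.0007] turn [ 7.000e-02 -6.000e-02  7.236e+01]
```

```bash
python3 -m pendant '[[1,[0.402,0.389,0],[0,0,72.4]],[1,[0.402,0.389,0],[0,0,72.4]],[1,[0.402,0.389,0],[0,0,72.4]],[1,[0.402,0.389,0],[0,0,72.4]],[1,[0.402,0.389,0],[0,0,72.4]],[1,[0.402,0.389,0],[0,0,72.4]],[1,[0.402,0.389,0],[0,0,72.4]],[1,[0.402,0.389,0],[0,0,72.4]],[1,[0.402,0.389,0],[0,0,72.4]],[1,[0.402,0.389,0],[0,0,72.4]]]'; python3 -c "
from h import *
go(.469,.150,.227,-90)"
```

```text
clock: 0.93
tool_pos: [0.4023, 0.2744, 0.2266]
orientation: [180.0, 0.0, -89.6]
force: [1.2, 0.6, 0.8]
opening: 0.0877
gripper_force: 0.0
shift [ 0.1249 -0.0658 -0.0005] turn [0.   0.01 0.42]
```

```bash
python3 -m pendant '[[1,[0.121,-0.065,0],[0,0,0]],[1,[0.121,-0.065,0],[0,0,0]],[1,[0.121,-0.065,0],[0,0,0]],[1,[0.121,-0.065,0],[0,0,0]],[1,[0.121,-0.065,0],[0,0,0]],[1,[0.121,-0.065,0],[0,0,0]]]'; python3 - <<'E'
from h import *
o=sensors.get_obs();print(o['tool_pos'],o['orientation'])
t=snap('top','t2.png');s=snap('scene','s2.png')
c=lambda im,u,v,w,h,k:cv2.resize(im[v:v+h,u:u+w],None,fx=k,fy=k,interpolation=cv2.INTER_CUBIC)
cv2.imwrite('pics/m2.png',np.hstack([c(t,160,225,100,100,4),c(s,200,150,100,100,4)])[:,:,::-1])
print(proj('top',o['tool_pos']),proj('scene',o['tool_pos']))
go(.469,.150,.227,-90)
E
```

```text
clock: 1.43
tool_pos: [0.4687, 0.1553, 0.2262]
orientation: [180.0, -0.0, -89.4]
force: [-0.7, -0.3, 0.1]
opening: 0.0873
gripper_force: 0.0
[0.46873778 0.15534023 0.22623739] [ 1.79967215e+02 -1.17571853e-02 -8.94016053e+01]
[201.55327791 292.0195868 ] [246.97930149 205.93754077]
shift [ 0.0067 -0.0006 -0.0006] turn [ 0.02 -0.    0.75]
```

View pics/m2.png

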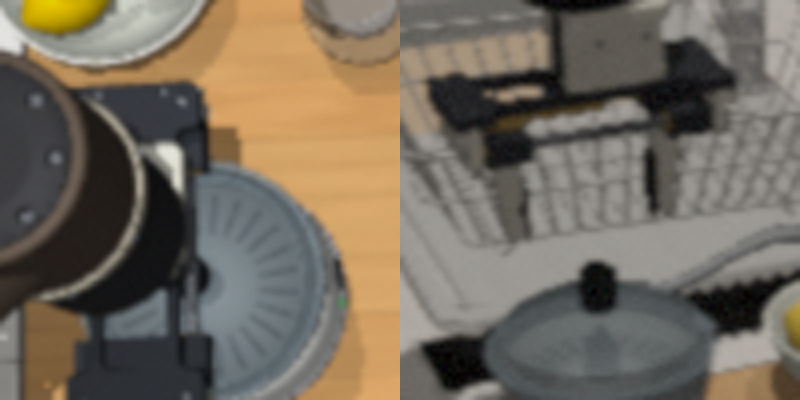

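The left view shows the gripper straddling the knob (around (200,275) in the crop). The right view shows the fingers well above and centred within a few mm, so I'm descending and gripping.

```bash
python3 -m pendant '[[1,[0.006,-0.001,0.03],[0,0,0.7]],[1,[0.006,-0.001,0.045],[0,0,0.7]],[1,[0.006,-0.001,0.057],[0,0,0.7]],[1,[0.006,-0.001,0.057],[0,0,0.7]],[-0.5,[0.006,-0.001,0.057],[0,0,0.7]],[-1,[0.006,-0.001,0.057],[0,0,0.7]],[-1,[0.006,-0.001,0.057],[0,0,0.7]],[-1,[0.006,-0.001,0.057],[0,0,0.7]],[-1,[0.006,-0.001,0.057],[0,0,0.7]],[-1,[0.006,-0.001,0.057],[0,0,0.7]]]'
```

```text
clock: 2.37
tool_pos: [0.4699, 0.1504, 0.17]
orientation: [-180.0, 0.0, -90.0]
force: [-0.9, -0.8, -0.5]
opening: 0.0533
gripper_force: 0.0
```

```bash
python3 -m pendant '[[-1,[0,0,0],[0,0,0]],[-1,[0,0,0],[0,0,0]],[-1,[0,0,0],[0,0,0]],[-1,[0,0,0],[0,0,0]],[-1,[0,0,0],[0,0,0]],[-1,[0,0,0],[0,0,0]],[-1,[0,0,0],[0,0,0]],[-1,[0,0,0],[0,0,0]]]'
```

```text
clock: 3.03
tool_pos: [0.4701, 0.1506, 0.1698]
orientation: [-180.0, 0.0, -90.0]
force: [1.4, 1.5, 1.3]
opening: 0.0264
gripper_force: 30.0
```

```bash
python3 -m pendant '[[-1,[0,0,-0.015],[0,0,0]],[-1,[0,0,-0.035],[0,0,0]],[-1,[0,0,-0.06],[0,0,0]],[-1,[0.03,0,-0.06],[0,0,0]],[-1,[0.07,0.01,-0.06],[0,0,0]],[-1,[0.11,0.02,-0.06],[0,0,0]],[-1,[0.15,0.02,-0.06],[0,0,0]],[-1,[0.18,0.02,-0.06],[0,0,0]],[-1,[0.19,0.02,-0.06],[0,0,0]],[-1,[0.19,0.02,-0.06],[0,0,0]]]'
```

```text
clock: 3.87
tool_pos: [0.4489, -0.0419, 0.2291]
orientation: [179.9, -0.0, -90.1]
force: [0.9, -0.2, -1.8]
opening: 0.0266
gripper_force: 30.0
```

```bash
python3 -m pendant '[[-1,[0,0,0.03],[0,0,0]],[-1,[0,0,0.065],[0,0,0]],[-1,[0,0,0.1],[0,0,0]],[-1,[0,0,0.13],[0,0,0]],[-1,[0,0,0.15],[0,0,0]],[-1,[0,0,0.165],[0,0,0]],[-1,[0,0,0.17],[0,0,0]],[-1,[0,0,0.175],[0,0,0]],[-1,[0,0,0.175],[0,0,0]],[-1,[0,0,0.175],[0,0,0]]]'; python3 - <<'E'
from h import *
print(sensors.get_obs()['tool_pos'])
t=snap('top','t3.png');s=snap('scene','s3.png')
c=lambda im,u,v,w,h,k:cv2.resize(im[v:v+h,u:u+w],None,fx=k,fy=k,interpolation=cv2.INTER_CUBIC)
cv2.imwrite('pics/m3.png',np.hstack([c(t,165,250,100,100,4),c(s,205,200,133,133,3)[:,:400]if 0 else cv2.resize(s[200:360,200:360],(400,400))])[:,:,::-1])
E
```

```text
clock: 4.7
tool_pos: [0.4504, -0.0394, 0.0552]
orientation: [-180.0, 0.0, -89.9]
force: [0.2, 0.2, -0.1]
opening: 0.0265
gripper_force: 30.0
[ 0.45039219 -0.03935832  0.05516207]
```

View pics/m3.png

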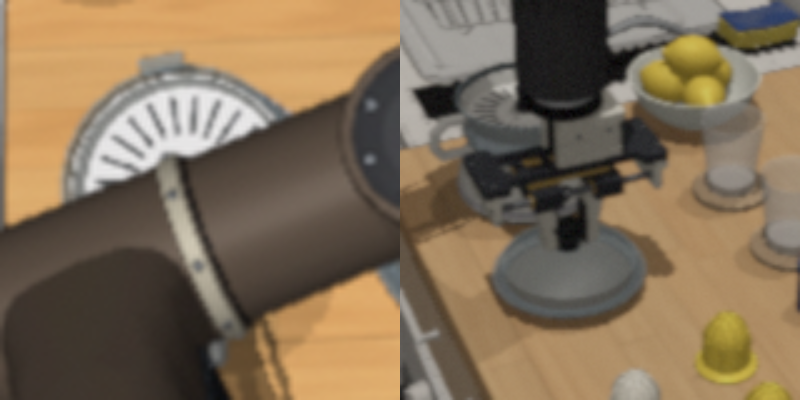

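The cover is held upright, about 9 mm above the worktop beside the juicer (crop centre (570,270)). I'm lowering it gently.

```bash
python3 -m pendant '[[-1,[0,0,0.004],[0,0,0]],[-1,[0,0,0.006],[0,0,0]],[-1,[0,0,0.008],[0,0,0]],[-1,[0,0,0.0085],[0,0,0]],[-1,[0,0,0.009],[0,0,0]],[-1,[0,0,0.009],[0,0,0]]]'
```

```text
clock: 5.3
tool_pos: [0.4498, -0.0398, 0.0456]
orientation: [180.0, -0.0, -90.0]
force: [-2.0, 1.0, 1.2]
opening: 0.0264
gripper_force: 30.0
```

```bash
python3 -m pendant '[[-1,[0,0,0.001],[0,0,0]],[-1,[0,0,0.001],[0,0,0]],[-1,[0,0,0.001],[0,0,0]]]';python3 -m pendant '[[0,[0,0,0],[0,0,0]],[0,[0,0,0],[0,0,0]],[0.3,[0,0,0],[0,0,0]],[0.3,[0,0,0],[0,0,0]],[0.3,[0,0,0],[0,0,0]],[0.3,[0,0,0],[0,0,0]],[0.3,[0,0,-0.02],[0,0,0]],[0.3,[0,0,-0.05],[0,0,0]],[0.3,[0,0,-0.09],[0,0,0]],[0.3,[0,0,-0.13],[0,0,0]]]'; python3 - <<'E'
from h import *
# rib phase of the cone: brightness round the tip in first top picture, ring at body
im=cv2.cvtColor(cv2.imread('pics/t1.png'),cv2.COLOR_BGR2GRAY).astype(np.float32)
c=np.array([.4286,-.265])
f=lambda r,z:np.array([[im0 for im0 in proj('top',[c[0]+r*np.cos(a),c[1]+r*np.sin(a),z])] for a in np.radians(np.arange(360))],np.float32)
for r,z in((.016,.045),(.019,.04),(.021,.037),(.0235,.03),(.023,.037)):
    p=f(r,z); v=cv2.remap(im,p[:,0].copy(),p[:,1].copy(),cv2.INTER_CUBIC).ravel()
    F=np.fft.fft(v)/180; print(r,'amp',abs(F[6:11]).round(1),'peak deg mod45',(-np.degrees(np.angle(F[8]))/8)%45)
go(.4286,-.265,.2,-90)
E
```

```text
clock: 5.55
tool_pos: [0.4498, -0.0398, 0.0455]
orientation: [-180.0, -0.0, -89.9]
force: [-5.8, 0.8, 13.8]
opening: 0.0262
gripper_force: 30.0
clock: 6.38
tool_pos: [0.449, -0.0401, 0.1756]
orientation: [179.9, -0.0, -90.0]
force: [1.6, 1.1, -0.1]
opening: 0.057
gripper_force: 0.0
0.016 amp [2.3 2.2 1.8 3.6 4.1] peak deg mod45 30.739225
0.019 amp [2.5 2.3 1.6 2.5 1.7] peak deg mod45 31.157394
0.021 amp [2.4 4.6 2.8 0.5 1.4] peak deg mod45 30.06522
0.0235 amp [1.3 6.4 3.6 2.1 2.9] peak deg mod45 25.417784
0.023 amp [0.1 7.  3.5 0.7 3.3] peak deg mod45 27.464436
shift [ 0.2249  0.0206 -0.0242] turn [ 0.12 -0.04  0.05]
```

The cover touched down (13.8 N) and has been released. I'm moving to a waypoint that leaves both the juicer and the cone in view, then looking at the spindle angle and the cone ribs.

```bash
python3 -m pendant '[[0.6,[0.04,0,-0.02],[0,0,0]],[0.6,[0.08,0,-0.03],[0,0,0]],[0.6,[0.08,0,-0.03],[0,0,0]]]'; python3 - <<'E'
from h import *
t=np.mean([viewer.snapshot('top').astype(float) for _ in range(8)],0); s=np.mean([viewer.snapshot('scene').astype(float) for _ in range(6)],0)
np.savez('avg.npz',t=t,s=s); q=lambda im:np.clip(im,0,255).astype(np.uint8)[:,:,::-1]
c=lambda im,u,v,w,h,W,H:cv2.resize(q(im)[v:v+h,u:u+w],(W,H),interpolation=cv2.INTER_CUBIC)
cv2.imwrite('pics/m4.png',np.vstack([np.hstack([c(t,188,272,48,36,400,300),c(t,346,288,40,30,400,300)]),np.hstack([c(s,225,220,52,39,400,300),c(s,180,200,160,120,400,300)])]))
E
```

```text
clock: 6.63
tool_pos: [0.451, -0.1235, 0.2075]
orientation: [-179.7, -0.0, -90.1]
force: [0.2, 0.4, -1.0]
opening: 0.0688
gripper_force: 0.0
```

View pics/m4.png

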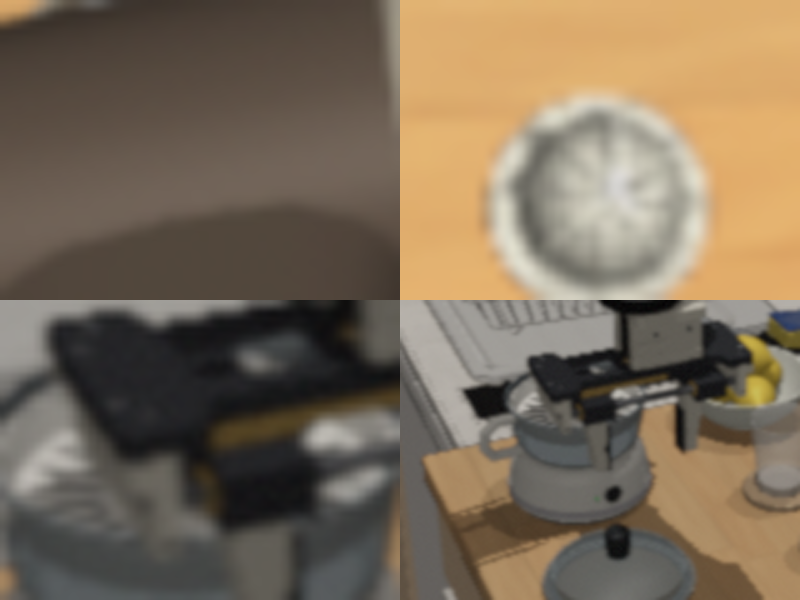

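The cover stands upright beside the juicer (crop (620,570)). The arm hides the juicer. The cone crop shows dark grooves radiating from the tip at about (612,190), one of them straight up. I'll fit the 8-fold phase over the dome profile.

```bash
python3 - <<'E'
from h import *
t=np.load('avg.npz')['t'].mean(2).astype(np.float32)
hp=t-cv2.GaussianBlur(t,(0,0),3)
rs=np.linspace(.008,.02,9); zs=.037+.022*np.sqrt(1-(rs/.0235)**2)
A=np.radians(np.arange(0,360,2))
res=[]
for dx in np.arange(-4,4.1,1):
  for dy in np.arange(-4,4.1,1):
    P=np.array([[proj('top',[.4286+dx/1e3+r*np.cos(a),-.265+dy/1e3+r*np.sin(a),z]) for a in A] for r,z in zip(rs,zs)],np.float32)
    v=cv2.remap(hp,P[...,0],P[...,1],cv2.INTER_CUBIC).mean(0)
    F=np.fft.fft(v)/len(A)*2; res.append((abs(F[8])/(np.abs(F[4:13]).sum()),abs(F[8]),dx,dy,(-np.degrees(np.angle(F[8]))/8)%45))
res.sort(reverse=True)
for r in res[:8]:print(np.round(r,2))
res.sort(key=lambda r:-r[1])
for r in res[:5]:print(np.round(r,2))
go(.4286,-.265,.12,-68)
E
```

```text
Traceback (most recent call last):
  File "h.py", line 11, in proj
    p=viewer.camera_params(n); E=np.array(p['extrinsics']); c=E[:3,:3]@np.array(P)+E[:3,3]
ValueError: time passes only in moves, steps and waits
```

```bash
cat >> h.py <<'E'
import functools
class _V: pass
_cp=functools.lru_cache(None)(viewer.camera_params); _snap=viewer.snapshot
viewer=_V(); viewer.camera_params=_cp; viewer.snapshot=_snap
E
python3 - <<'E'
from h import *
t=np.load('avg.npz')['t'].mean(2).astype(np.float32)
hp=t-cv2.GaussianBlur(t,(0,0),3)
rs=np.linspace(.008,.02,9); zs=.037+.022*np.sqrt(1-(rs/.0235)**2)
A=np.radians(np.arange(0,360,2))
res=[]
for dx in np.arange(-4,4.1,1):
  for dy in np.arange(-4,4.1,1):
    P=np.array([[proj('top',[.4286+dx/1e3+r*np.cos(a),-.265+dy/1e3+r*np.sin(a),z]) for a in A] for r,z in zip(rs,zs)],np.float32)
    v=cv2.remap(hp,P[...,0],P[...,1],cv2.INTER_CUBIC).mean(0)
    F=np.fft.fft(v)/len(A)*2; res.append((abs(F[8])/(np.abs(F[4:13]).sum()),abs(F[8]),dx,dy,(-np.degrees(np.angle(F[8]))/8)%45))
res.sort(reverse=True)
for r in res[:8]:print(np.round(r,2))
res.sort(key=lambda r:-r[1])
for r in res[:5]:print(np.round(r,2))
go(.4286,-.265,.12,-68)
E
```

```text
[ 0.29  4.8   2.    0.   35.07]
[ 0.26  4.55  3.    0.   35.49]
[ 0.25  4.62  2.    1.   34.18]
[ 0.24  4.49  3.    1.   34.39]
[ 0.24  3.81  2.   -1.   36.13]
[ 0.23  4.04  1.    0.   34.65]
[ 0.21  3.57  3.   -1.   36.83]
[ 0.2   3.72  1.    1.   33.83]
[ 0.29  4.8   2.    0.   35.07]
[ 0.25  4.62  2.    1.   34.18]
[ 0.26  4.55  3.    0.   35.49]
[ 0.24  4.49  3.    1.   34.39]
[ 0.23  4.04  1.    0.   34.65]
shift [0.1455 0.0216 0.0845] turn [ 1.000e-02  0.000e+00 -2.192e+01]
```

```bash
python3 -m pendant '[[1,[0.04,0.005,0],[0,0,-6]],[1,[0.08,0.015,0.02],[0,0,-12.5]],[1,[0.115,0.021,0.05],[0,0,-12.5]],[1,[0.144,0.021,0.085],[0,0,-12.5]],[1,[0.144,0.021,0.085],[0,0,-12.5]],[1,[0.144,0.021,0.085],[0,0,-12.5]]]'; python3 - <<'E'
from h import *
t=np.mean([viewer.snapshot('top').astype(float) for _ in range(8)],0); s=np.mean([viewer.snapshot('scene').astype(float) for _ in range(6)],0)
np.savez('avg2.npz',t=t,s=s); q=lambda im:np.clip(im,0,255).astype(np.uint8)[:,:,::-1]
c=lambda im,u,v,w,h,W,H:cv2.resize(q(im)[v:v+h,u:u+w],(W,H),interpolation=cv2.INTER_CUBIC)
cv2.imwrite('pics/m5.png',np.vstack([np.hstack([c(t,196,284,32,24,400,300),c(t,316,250,100,75,400,300)]),np.hstack([c(s,225,220,52,39,400,300),c(s,254,310,80,60,400,300)])]))
go(.429,-.265,.01,-77.5)
print(proj('top',[.469,.151,.149]),proj('scene',[.429,-.265,.059]))
E
```

```text
clock: 7.83
tool_pos: [0.4264, -0.2652, 0.1159]
orientation: [179.7, 0.2, -77.6]
force: [0.1, 0.1, 0.0]
opening: 0.0877
gripper_force: 0.0
shift [0.0013 0.0005 0.1098] turn [-0.02 -0.01  0.06]
[208.95286178 295.20409492] [292.97824871 350.14299713]
```

View pics/m5.png

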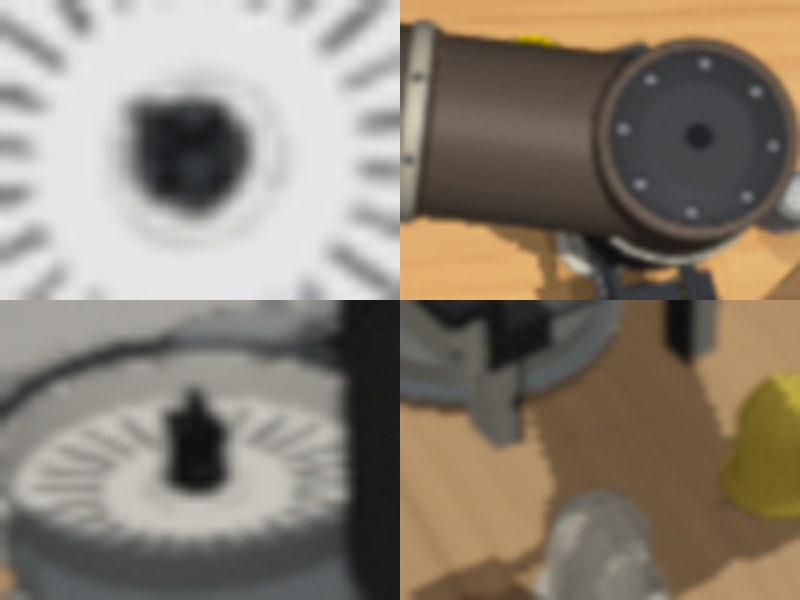

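The top crop shows the dark spindle centred near (190,152), with one fin tip sticking out at upper left (132,105). The scene crop shows it at (195,450). I'll fit a rendered silhouette in both views for position and yaw.

```bash
cat > fit.py <<'E'
from h import *
from scipy.optimize import minimize
d=np.load('avg2.npz'); K=8
th=np.linspace(0,2*np.pi,40,endpoint=False); circ=lambda r,z:np.stack([r*np.cos(th),r*np.sin(th),0*th+z],1)
def bar(a,zs): return np.array([[x,y,z] for x in(-.012,.012) for y in(-.0025,.0025) for z in zs])[:, [0,1,2] if a==0 else [1,0,2]]
hulls=[np.vstack([circ(.013,0),circ(.013,-.010)]),bar(0,(0,.02)),bar(1,(0,.02)),np.vstack([circ(.005,.02),circ(.0025,.031)])]
W={'top':(196,282,28,28),'scene':(238,226,28,40)}
def render(n,x,y,yaw,o=(0,0)):
    u,v,w,h=W[n]; m=np.zeros((h*K,w*K),np.uint8); R=Rn.from_euler('z',yaw,degrees=True)
    for H in hulls:
        P=R.apply(H)+[x,y,.118]; uv=np.array([proj(n,p) for p in P])+o
        cv2.fillConvexPoly(m,cv2.convexHull(((uv-[u,v]+.5)*K).astype(np.int32)),255)
    m=cv2.GaussianBlur(m,(0,0),.6*K); return cv2.resize(m,(w,h),interpolation=cv2.INTER_AREA)/255.
I={}
for n,k in(('top','t'),('scene','s')):
    u,v,w,h=W[n]; g=d[k].mean(2)[v:v+h,u:u+w]; I[n]=np.clip((200-g)/(200-40),0,1)
M=np.zeros_like(I['top']); yy,xx=np.mgrid[:28,:28]; M=np.hypot(xx-15,yy-14)<8
yy,xx=np.mgrid[:40,:28]; M2=(np.abs(xx-11)<7)&(yy>4)&(yy<26)
for yaw in range(0,90,6):
    f=lambda p:((render('top',p[0]/1e3,p[1]/1e3,yaw)-I['top'])[M]**2).mean()
    r=minimize(f,[469,150],method='Nelder-Mead',options=dict(maxiter=40,initial_simplex=[[469,150],[473,150],[469,154]]))
    g=lambda o:((render('scene',r.x[0]/1e3,r.x[1]/1e3,yaw,o)-I['scene'])[M2]**2).mean()
    q=minimize(g,[0,0],method='Nelder-Mead',options=dict(maxiter=40,initial_simplex=[[0,0],[2,0],[0,2]]))
    print(yaw,r.x.round(1),round(r.fun*1e3,2),'scene',round(q.fun*1e3,2),q.x.round(1))
E
python3 fit.py
```

```text
0 [471.3 153.1] 38.87 scene 38.83 [ 0.1 -0.8]
6 [471.3 153.2] 39.42 scene 39.03 [ 0.1 -0.8]
12 [471.5 152.9] 39.03 scene 39.21 [ 0.1 -0.8]
18 [471. 153.] 37.55 scene 39.41 [ 0.2 -0.8]
24 [471.3 152.8] 35.55 scene 39.9 [ 0.  -0.9]
30 [470.9 152.9] 33.94 scene 39.13 [ 0.3 -0.9]
36 [471.3 153.1] 31.94 scene 37.9 [ 0.2 -0.8]
42 [471.5 153. ] 30.71 scene 37.5 [ 0.  -0.7]
48 [471.2 152.6] 29.23 scene 37.53 [ 0.2 -0.9]
54 [471.3 152.8] 30.01 scene 37.27 [ 0.1 -0.8]
60 [471.4 152.6] 31.63 scene 37.74 [ 0.1 -0.8]
66 [471.6 152.9] 33.2 scene 37.48 [ 0.1 -0.8]
72 [471.3 152.8] 34.79 scene 37.25 [ 0.1 -0.8]
78 [471.2 152.9] 37.37 scene 37.79 [ 0.1 -0.9]
84 [471.4 153.3] 38.72 scene 38.33 [ 0.1 -0.8]
```

```bash
python3 -m pendant '[[1,[0.001,0,0.04],[0,0,0]],[1,[0.001,0,0.08],[0,0,0]],[1,[0.001,0,0.1],[0,0,0]],[1,[0.001,0,0.106],[0,0,0]],[1,[0.001,0,0.106],[0,0,0]],[0,[0.001,0,0.106],[0,0,0]],[-1,[0.001,0,0.106],[0,0,0]],[-1,[0.001,0,0.106],[0,0,0]],[-1,[0.001,0,0.106],[0,0,0]],[-1,[0.001,0,0.106],[0,0,0]]]';python3 -m pendant '[[-1,[0,0,0],[0,0,0]],[-1,[0,0,0],[0,0,0]],[-1,[0,0,0],[0,0,0]],[-1,[0,0,0],[0,0,0]],[-1,[0,0,0],[0,0,0]]]'
```

```text
clock: 9.37
tool_pos: [0.4299, -0.2648, 0.0145]
orientation: [-179.9, -0.0, -77.5]
force: [0.4, 0.9, 0.5]
opening: 0.0596
gripper_force: 0.0
clock: 9.78
tool_pos: [0.4296, -0.2648, 0.0139]
orientation: [-180.0, -0.0, -77.4]
force: [-1.2, 0.8, 5.3]
opening: 0.0441
gripper_force: 30.0
```

The grip is 45 mm wide, so the pads are between ribs, but it sits 4 mm higher than intended. There is plenty of time, so I'm regripping lower.

```bash
python3 -m pendant '[[0.3,[0,0,0],[0,0,0]],[0.3,[0,0,0],[0,0,0]],[0.3,[0,0,0.004],[0,0,0]],[0.3,[0,0,0.004],[0,0,0]],[-1,[0,0,0.004],[0,0,0]],[-1,[0,0,0.004],[0,0,0]],[-1,[0,0,0.004],[0,0,0]],[-1,[0,0,0.004],[0,0,0]],[-1,[0,0,0.004],[0,0,0]],[-1,[0,0,0.004],[0,0,0]]]';python3 -m pendant '[[-1,[0,0,0],[0,0,0]],[-1,[0,0,0],[0,0,0]],[-1,[0,0,0],[0,0,0]],[-1,[0,0,0],[0,0,0]]]';python3 -c "
from h import *
go(.471,.152,.2,-50)"
```

```text
clock: 10.62
tool_pos: [0.4292, -0.2647, 0.0096]
orientation: [180.0, 0.0, -77.5]
force: [1.2, 0.1, -0.2]
opening: 0.0444
gripper_force: 30.0
clock: 10.95
tool_pos: [0.4293, -0.2647, 0.0096]
orientation: [180.0, -0.0, -77.5]
force: [-0.0, 0.5, -0.3]
opening: 0.0448
gripper_force: 30.0
shift [-0.3977 -0.1313 -0.1904] turn [  0.    -0.   -27.46]
```

```bash
python3 -m pendant '[[-1,[0,0,-0.03],[0,0,0]],[-1,[0,0,-0.07],[0,0,0]],[-1,[0,0,-0.11],[0,0,0]],[-1,[0,0,-0.15],[0,0,0]],[-1,[-0.04,-0.013,-0.18],[0,0,-4]],[-1,[-0.075,-0.025,-0.19],[0,0,-10]],[-1,[-0.11,-0.037,-0.19],[0,0,-16]],[-1,[-0.145,-0.049,-0.19],[0,0,-22]],[-1,[-0.18,-0.06,-0.19],[0,0,-27.5]],[-1,[-0.215,-0.072,-0.19],[0,0,-27.5]]]';python3 -c "
from h import *
go(.471,.152,.2,-50)"
```

```text
clock: 11.78
tool_pos: [0.4524, -0.0375, 0.2]
orientation: [-179.9, -0.0, -49.6]
force: [1.2, 0.4, -0.7]
opening: 0.0452
gripper_force: 30.0
shift [-1.323e-01 -1.369e-01  1.000e-04] turn [-0.06 -0.02  0.39]
```

```bash
python3 -m pendant '[[-1,[-0.027,-0.028,0],[0,0,0]],[-1,[-0.054,-0.056,0],[0,0,0]],[-1,[-0.08,-0.083,0],[0,0,0]],[-1,[-0.105,-0.11,0],[0,0,0]],[-1,[-0.125,-0.13,0],[0,0,0]],[-1,[-0.13,-0.135,0],[0,0,0]],[-1,[-0.13,-0.135,0],[0,0,0]],[-1,[-0.13,-0.135,0],[0,0,0]]]';python3 - <<'E'
from h import *
go(.471,.152,.2,-50)
q=lambda im:im[:,:,::-1]
t=viewer.snapshot('top');s=viewer.snapshot('scene')
c=lambda im,u,v,w,h,W,H:cv2.resize(q(im)[v:v+h,u:u+w],(W,H),interpolation=cv2.INTER_CUBIC)
cv2.imwrite('pics/m6.png',np.hstack([c(t,180,255,64,64,400,400),c(s,217,180,64,64,400,400)]))
E
```

```text
clock: 12.45
tool_pos: [0.4721, 0.1472, 0.1992]
orientation: [179.9, 0.0, -49.9]
force: [-0.3, -0.7, -0.8]
opening: 0.0446
gripper_force: 30.0
shift [-0.0044 -0.0022 -0.0008] turn [0.05 0.01 0.11]
```

View pics/m6.png

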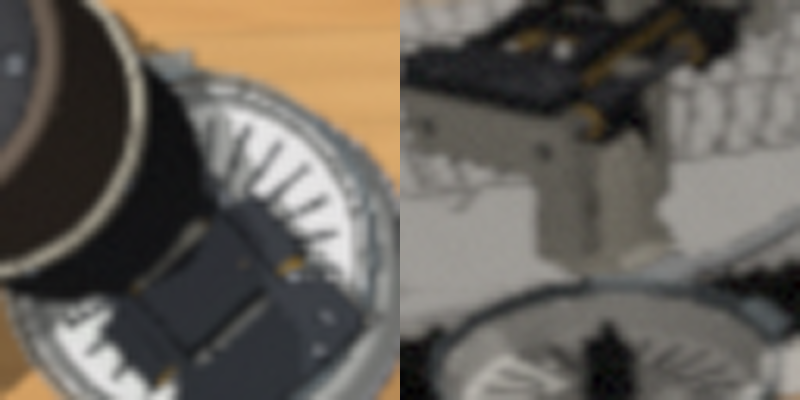

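The cone is held above the bowl, with the pilot visible at (608,340) below and slightly to the right of it in the scene crop, roughly lined up. I'm correcting xy and descending gently.

```bash
python3 -m pendant '[[-1,[-0.0044,-0.0022,0.015],[0,0,0]],[-1,[-0.0044,-0.0022,0.03],[0,0,0]],[-1,[-0.0044,-0.0022,0.036],[0,0,0]],[-1,[-0.0044,-0.0022,0.038],[0,0,0]],[-1,[-0.0044,-0.0022,0.04],[0,0,0]],[-1,[-0.0044,-0.0022,0.042],[0,0,0]],[-1,[-0.0044,-0.0022,0.042],[0,0,0]]]'
```

```text
clock: 13.13
tool_pos: [0.4716, 0.1518, 0.1578]
orientation: [-180.0, -0.0, -50.0]
force: [-0.6, -0.5, -0.1]
opening: 0.0449
gripper_force: 30.0
```

```bash
python3 -m pendant '[[-1,[0,0,0.002],[0,0,0]],[-1,[0,0,0.004],[0,0,0]],[-1,[0,0,0.005],[0,0,0]],[-1,[0,0,0.005],[0,0,0]]]';  python3 -m pendant '[[-1,[0,0,0.002],[0,0,0]],[-1,[0,0,0.004],[0,0,0]],[-1,[0,0,0.004],[0,0,0]]]'
```

```text
clock: 13.47
tool_pos: [0.4713, 0.1519, 0.1524]
orientation: [180.0, 0.0, -50.0]
force: [-0.1, 1.1, -0.5]
opening: 0.0445
gripper_force: 30.0
clock: 13.72
tool_pos: [0.4713, 0.1519, 0.1482]
orientation: [180.0, 0.0, -50.0]
force: [-0.4, -0.2, -1.0]
opening: 0.0443
gripper_force: 30.0
```

```bash
python3 -m pendant '[[-1,[0,0,0.001],[0,0,0]],[-1,[0,0,0.0015],[0,0,0]],[-1,[0,0,0.0015],[0,0,0]]]'
```

```text
clock: 13.97
tool_pos: [0.4716, 0.152, 0.1473]
orientation: [-180.0, -0.0, -49.9]
force: [-0.4, -0.4, 2.4]
opening: 0.0444
gripper_force: 30.0
```

```bash
python3 -m pendant '[[-1,[0,0,0.001],[0,0,3]],[-1,[0,0,0.001],[0,0,6]],[-1,[0,0,0.001],[0,0,8]],[-1,[0,0,0.001],[0,0,8]]]'; python3 -m pendant '[[-1,[0,0,0.0],[0,0,2]],[-1,[0,0,0.0],[0,0,4]],[-1,[0,0,0],[0,0,4]]]';
```

```text
clock: 14.3
tool_pos: [0.4718, 0.1522, 0.1464]
orientation: [-179.9, -0.0, -58.0]
force: [1.1, 0.1, 1.3]
opening: 0.0445
gripper_force: 30.0
clock: 14.55
tool_pos: [0.4714, 0.152, 0.146]
orientation: [-180.0, 0.0, -62.0]
force: [-0.0, -0.3, -1.6]
opening: 0.0445
gripper_force: 30.0
```

```bash
python3 -m pendant '[[-1,[0,0,0.001],[0,0,0.5]],[-1,[0,0,0.002],[0,0,0.5]],[-1,[0,0,0.002],[0,0,0.5]]]'
```

```text
clock: 14.8
tool_pos: [0.4714, 0.1519, 0.1438]
orientation: [180.0, -0.0, -62.4]
force: [0.4, -0.4, -0.1]
opening: 0.0447
gripper_force: 30.0
```

Force is near zero 4 mm below the fin tops, so it has meshed. Continuing down gently.

```bash
python3 -m pendant '[[-1,[0,0,0.002],[0,0,0]],[-1,[0,0,0.004],[0,0,0]],[-1,[0,0,0.005],[0,0,0]],[-1,[0,0,0.005],[0,0,0]]]';python3 -m pendant '[[-1,[0,0,0.002],[0,0,0]],[-1,[0,0,0.004],[0,0,0]],[-1,[0,0,0.006],[0,0,0]],[-1,[0,0,0.006],[0,0,0]]]'
```

```text
clock: 15.13
tool_pos: [0.4714, 0.1519, 0.1388]
orientation: [180.0, -0.0, -62.4]
force: [0.8, -0.2, -0.5]
opening: 0.0448
gripper_force: 30.0
clock: 15.47
tool_pos: [0.4714, 0.1519, 0.1327]
orientation: [180.0, -0.0, -62.5]
force: [0.9, 1.0, -0.5]
opening: 0.0447
gripper_force: 30.0
```

```bash
python3 -m pendant '[[-1,[0,0,0.002],[0,0,0]],[-1,[0,0,0.004],[0,0,0]],[-1,[0,0,0.006],[0,0,0]],[-1,[0,0,0.006],[0,0,0]]]';python3 -m pendant '[[-1,[0,0,0.002],[0,0,0]],[-1,[0,0,0.004],[0,0,0]],[-1,[0,0,0.004],[0,0,0]]]'
```

```text
clock: 15.8
tool_pos: [0.4716, 0.152, 0.127]
orientation: [-180.0, -0.0, -62.4]
force: [-0.4, 0.7, 2.9]
opening: 0.0444
gripper_force: 30.0
clock: 16.05
tool_pos: [0.4716, 0.152, 0.1232]
orientation: [-180.0, -0.0, -62.4]
force: [-1.2, -1.0, 7.3]
opening: 0.0443
gripper_force: 30.0
```

```bash
python3 -m pendant '[[-1,[0,0,0.0015],[0,0,0]],[-1,[0,0,0.003],[0,0,0]],[-1,[0,0,0.003],[0,0,0]]]';python3 -m pendant '[[-1,[0,0,0.001],[0,0,0]],[-1,[0,0,0.0015],[0,0,0]],[-1,[0,0,0.0015],[0,0,0]]]'
```

```text
clock: 16.3
tool_pos: [0.4716, 0.152, 0.1205]
orientation: [-180.0, -0.0, -62.4]
force: [-1.8, -1.0, 9.2]
opening: 0.0444
gripper_force: 30.0
clock: 16.55
tool_pos: [0.4716, 0.152, 0.1193]
orientation: [-180.0, -0.0, -62.4]
force: [-3.2, -0.9, 8.8]
opening: 0.0443
gripper_force: 30.0
```

```bash
python3 -m pendant '[[-1,[0,0,0.001],[0,0,0]],[-1,[0,0,0.001],[0,0,0]],[-1,[0,0,0.001],[0,0,0]]]';python3 -m pendant '[[-1,[0,0,0],[0,0,0]],[-1,[0,0,0],[0,0,0]],[-1,[0,0,0],[0,0,0]]]'
```

```text
clock: 16.8
tool_pos: [0.4717, 0.152, 0.1191]
orientation: [-179.9, -0.0, -62.4]
force: [-4.6, -1.3, 17.3]
opening: 0.0445
gripper_force: 30.0
clock: 17.05
tool_pos: [0.4717, 0.152, 0.1191]
orientation: [-179.9, -0.0, -62.4]
force: [-5.5, -0.5, 16.4]
opening: 0.0445
gripper_force: 30.0
```

The bottom stop is reached: force is 16–17 N against 11.2 N for the spring, and z stalls at .1191 (expected .1196). One check image before handing in.

```bash
python3 -m pendant '[[-1,[0,0,0.0004],[0,0,0]],[-1,[0,0,0.0004],[0,0,0]],[-1,[0,0,0.0004],[0,0,0]]]';python3 - <<'E'
from h import *
im=viewer.snapshot('scene'); cv2.imwrite('pics/f.png',cv2.resize(im[180:420,180:500,::-1],(800,600)))
E
```

```text
clock: 17.3
tool_pos: [0.4717, 0.1519, 0.119]
orientation: [-179.9, -0.0, -62.4]
force: [-6.8, -1.4, 20.9]
opening: 0.0442
gripper_force: 30.0
```

View pics/f.png

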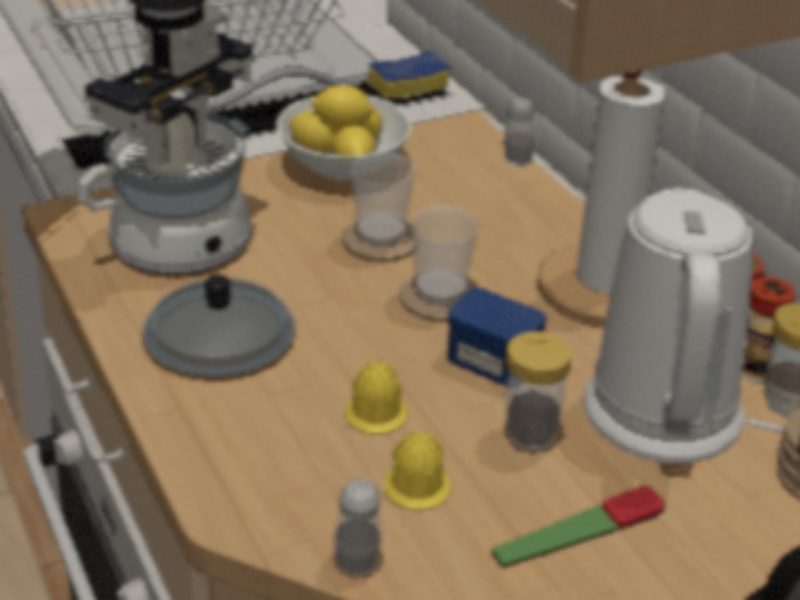

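The cover stands upright at (218,325) and the bystanders haven't moved. The gripper is in the bowl at (180,130), holding the cone pressed. I'm handing in the job.

```bash
python3 -c "
from plant import workorder
print(workorder.close_job())"
```

```text
the job is handed in; nothing more can be done
None
```

I handed the job in at 17.3 s: the cover stands upright beside the juicer, and the cone is meshed on the spindle and held against the bottom stop at about 21 N; no verdict came back.

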